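# Fetch a heatsink from the wide tilt-out bin

## Task

Two grey tilt-out bin units stand side by side on the bench: one has a wide bin, the other a narrow one. Pull the top of the wide bin towards the robot so that it tips fully open on its bottom pivot, take the black heatsink out of it and set it down gently in the aluminium tray, without dropping it, leaving the wide bin tipped open.

Things in the scene. Friction and masses are not known exactly. Their poses are not given: they have to be found in the camera images.
- wide_bin (a joint): Tip angle of the wide grey plastic bin, rad: 0 closed, 1.15 fully open at its stop. Stiff hinge: it stays where it is left; 2 to 4 N at the bar moves it. Bin 138 mm wide (130 inside), open at the top, in a fixed unit 150 mm wide whose roof (top 125 mm up) starts 20 mm behind the bin's front wall. A like unit with a narrow bin, 78 mm wide, stands left or right of it.
- wide_bin_bar (a point): Middle of round pull bar (8 mm thick, 80 long between posts) 30 mm above the wide bin's front wall, air round it; closed 157 mm up. Turns with the bin: z from pivot to bar, y along the bar, x to the bin's rear. Pivot: 145 mm along -z, 12 mm above the bench; the bar swings towards the robot, to 71 mm up when open. Front wall x -2 to 2, z -151 to -30; floor's upper face z -100 mm.
- heatsink: Black finned heatsink 36 x 50 x 24 mm (x, y, z), 0.09 kg; origin mid-underside, fins along y. Starts flat on the wide bin's floor, y nearly along the bar. As the bin opens it slides into the corner of floor and front wall, centre about 55 mm up, y still along the bar: grip its ends (50 mm apart) from above, 30 mm free beside each; TCP about 10 mm above its centre keeps the tips off the bin.
- tray: Square aluminium tray 130 x 130 mm, 24 mm high, open at the top: floor 8 mm thick, walls 4 mm; fixed on the bench to the right of the two bin units; origin at the centre of its underside, z up, x and y along its sides. A tall open carton stands on the bench to the right of it, a microscope to the left of the units: move high past them.
Things that resemble listed ones, but are neither listed nor needed, are in the scene too. There is more than one size of the heatsink; the job needs the smaller.

How it is judged (in metres and radians):
On the way:
1. the wide bin is tipped fully open (1.0 rad or more) (value of joint wide_bin above 1 rad), for 0.2 s.
At the end, for the whole second after the job is handed in: The heatsink lies at rest in the tray, any side up: its origin is within 50 mm of the tray's centre along both tray axes and less than 45 mm above the bench; the wide bin is still tipped open (0.8 rad or more) (x of heatsink in the frame of tray between -0.05 and 0.05 m and y of heatsink in the frame of tray between -0.05 and 0.05 m and height (world z) of heatsink below 0.045 m and linear speed of heatsink below 0.02 m/s and value of joint wide_bin above 0.8 rad); the robot touches nothing.
It fails at once if the heatsink is dropped or flung: faster than 0.9 m/s (a fall of about 40 mm) while the fingers do not hold it (linear speed of heatsink above 0.9 m/s and contact force between the fingers and heatsink below 0.1 N).
It also fails if it takes over 58 s, if anything falls off the work surface, if the arm or the gripper's body presses on something with over 40 N, if the wrist force passes 120 N, or if a joint passes its speed limit or range.

## Robot

A 7-joint arm with a two-finger parallel gripper is mounted at the origin on a cart in front of the work surface, level with it; the furniture and walls round the work are solid. World frame = base frame: x ahead of the robot, y to its left, z up, the work surface at z = 0. Lengths are in mm, angles in rad, forces in N, time in s.
With the tool pointing down it reaches from about 400 to 875 mm from the base axis. Payload 4.4 kg.
Tool frame: the origin (TCP) lies between the finger pads, 19 mm behind the fingertips; this is the grasp point; z points along the fingers, y is the line along which they close (so a half turn about z gives the same grasp; the last joint's range is limited). The gripper opens to 85 mm and grips with 20 to 120 N. Pads are 22 mm wide; open, the fingers measure 114 mm over their backs; the gripper's body (76 mm by 85 mm) begins 54 mm behind the grasp point. The pads swing forward as they close: fully open they stand 13 mm farther back than shut.
Start: joints at [1.253, 0.628, 0.038, 1.517, -0.027, 0.996, -0.02], TCP at [161.973, -629.51, 250.013] pointing down, gripper open.
Joint ranges: [-3.06, 3.06], [-0.37, 2.12], [-1.25, 1.32], [0.18, 2.47], [-1.1, 4.24], [0.23, 1.98], [-2.94, 2.94]. Speed limits (rad/s): [2.57, 2.57, 3.14, 3.14, 3.14, 3.14, 3.14].

## Interface

Orientations are given as [roll, pitch, yaw] about the fixed x, y, z axes, in that order (R = Rz(yaw) Ry(pitch) Rx(roll)).
In Python, from cell import monitor, cams, ctrl gives the robot as it stands.
- The arm moves only by the tool drive_tool, never from a script. Its argument "motion" is a list of rows, each an object with "fingers": the opening, from 0 (shut) to 1 (fully open); "linear": the shift along the tool's x, y, z in m, a list of three; "twist": the turn about the tool's z in rad. In form: [{"fingers": fingers, "linear": [x, y, z], "twist": twist}, ...]. A call has 1 to 5 rows; each row shifts and turns the commanded pose from where the row before left it, along the tool's axes as they then stand; what a row does not reach is not made up. A row lasts 1/12 s, in which the tool goes at most 41.7 mm and 7.16 degrees, less where a joint would pass 70% of its speed; a pose out of reach is approached as far as the arm can. A call with a gripper value outside its range is refused whole. The fingers move at their own pace and stop on an object; the grip force is fixed at half the most. Time passes only in rows, so rows that do not move let the fingers close. It gives the time, the measured TCP pose, the force, the opening and the grip force at its end, in the units of the state.
- monitor.read_state(): the state, without advancing time (a new reading comes with each control period).
- cams.get_image(name): name is "side" or "top"; returns a dict with "color" (400x640x3 uint8, blue, green, red), "K" (3x3 intrinsics, pixels), "k1" (the pictures are not rectified: a ray, as slopes to the right and down, at radius r is drawn at 1 + k1 r^2 times it, then the intrinsics apply), "R" (3x3) and "t" (3): a world point X has camera coordinates R X + t. Camera axes: x right, y down, z forward; pixel columns grow to the right and rows downward; lengths in mm; the calibration is good to about 2 mm. A picture is of the moment at which its call begins. There is no depth.
- ctrl.finish_job(): hands the job in; it is judged then, once.
The state is a dict: "clock": time; "qpos": joint angles; "qd": joint speeds; "tau": joint torques, N m; "eef_pos": TCP position; "tool_rot": TCP orientation; "force": force on the tool from outside, world axes, zero at the start; "torque": the same for the moment, N m; "width": finger opening in mm; "gripper_force": force on a finger pad.
Only numpy, scipy, OpenCV 4.12 (cv2) and the standard library are available. Lean on these libraries where they do the work, as an engineer would, in place of code of your own. Each camera call takes 0.05 s, during which the arm holds its last target. There are 200 camera calls.

## Working session

There is one attempt and no reset: what is moved stays moved. The work goes in short steps, Python scripts to look and compute and a tool call to move; the robot and the scene stay as the last step left them, time stands still between calls to the robot, and variables do not carry over. Pictures are saved under pics/ and viewed, at most 10 in all, crops included, and the job is handed in when it is done.

Besides the shell and the picture viewer there is one more tool, called after "Request:" as a command line: name --argument value ..., lists and objects as JSON in quotes. drive_tool: Moves the arm, as the interface text tells. Its arguments: {"type":"object","properties":{"motion":{"type":"array"}},"required":["motion"]}

```bash
ls; mkdir -p pics; cat > h.py <<'E'
import numpy as np, cv2
from cell import monitor, cams, ctrl
def ray(im,u,v):
    K=np.array(im["K"],float);R=np.array(im["R"]);t=np.array(im["t"])
    p=cv2.undistortPoints(np.array([[[u,v]]],float),K,np.array([im["k1"],0,0,0,0.]))[0,0]
    d=R.T@np.array([p[0],p[1],1.]); return -R.T@t, d/np.linalg.norm(d)
def onz(im,u,v,z):
    c,d=ray(im,u,v); return c+d*(z-c[2])/d[2]
def tri(a,pa,b,pb):
    c1,d1=ray(a,*pa);c2,d2=ray(b,*pb)
    s=np.linalg.lstsq(np.c_[d1,-d2],c2-c1,rcond=None)[0]
    p,q=c1+s[0]*d1,c2+s[1]*d2; return (p+q)/2,np.linalg.norm(p-q)
def proj(im,X):
    K=np.array(im["K"],float)
    return cv2.projectPoints(np.array(X,float).reshape(-1,1,3),cv2.Rodrigues(np.array(im["R"],float))[0],np.array(im["t"],float),K,np.array([im["k1"],0,0,0,0.]))[0][:,0]
E
python3 - <<'E'
from h import *
for n in("side","top"):
    im=cams.get_image(n);cv2.imwrite(f"pics/{n}0.png",im["color"]);c=ray(im,320,200);print(n,c[0].round(),c[1].round(2),im["k1"])
print(monitor.read_state())
E
```

```text
pics
side [1138. -433.  757.] [-0.62  0.34 -0.71] -0.04264387025832339
top [ 426. -155. 1027.] [ 0.15  0.02 -0.99] -0.03887012755790072
{'clock': 0.1, 'qpos': array([ 1.25321614,  0.62924947,  0.03844791,  1.51829496, -0.02701202,
        0.99632779, -0.02000083]), 'qd': array([-7.30937733e-04, -2.35408222e-03, -9.99179278e-04, -2.82350982e-03,
       -9.38132397e-05, -2.81300710e-04, -8.50073059e-04]), 'tau': array([ 2.43388029e-03, -5.64536011e+01,  1.23076592e+00, -1.93973207e+01,
        1.13741509e-02,  5.49750737e-03, -1.29118570e-05]), 'eef_pos': array([ 161.82655698, -628.96352756,  249.17517131]), 'tool_rot': array([-3.13983102e+00,  1.02669910e-05,  2.51769665e-01]), 'force': array([ 0.4331589 , -0.63647667, -0.41360418]), 'torque': array([-0.00096937, -0.02062024,  0.02007425]), 'gripper_force': 0.0, 'width': 85.3838399631049}
```

View pics/side0.png

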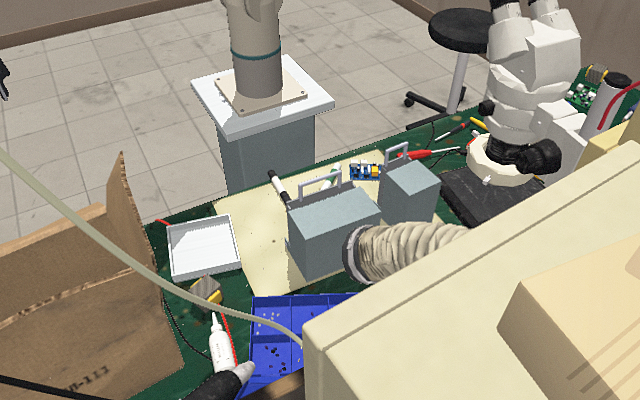

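View pics/top0.png

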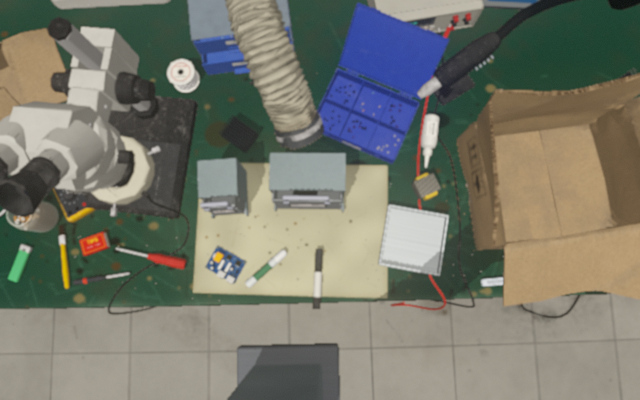

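The side view shows the wide unit with its bar near (320,183), and the tray at about (203,247). In the top view the wide unit spans (270–347, 152–208), the narrow one is to its left, the tray is at about (413,240), and the hose end is behind the unit at about (300,135). I'll zoom in on both views.

```bash
python3 - <<'E'
from h import *
a=cv2.imread("pics/top0.png")[140:290,190:460];b=cv2.imread("pics/side0.png")[140:290,155:455-30]
o=np.vstack([cv2.resize(a,(270*2,300),interpolation=2),cv2.resize(b,(540,300),interpolation=2)])
cv2.imwrite("pics/z.png",o)
E
```

```text
(no output)
```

View pics/z.png

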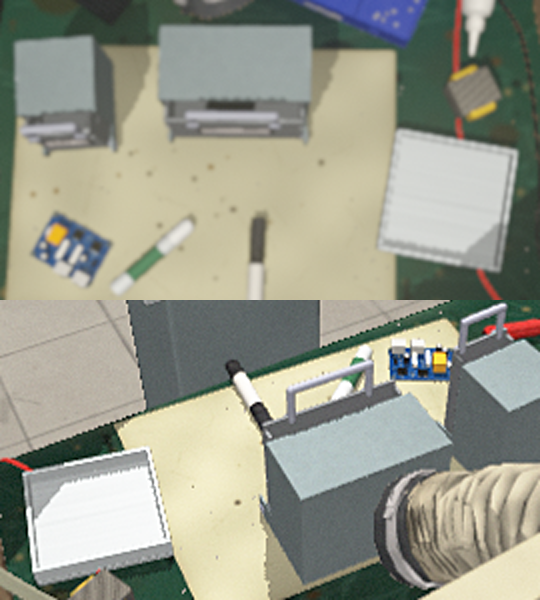

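The zoom shows the bar from about (282,199) to (329,199) in the top view and from (300,186) to (341,173) in the side view. The heatsink is a dark strip behind the bar, and the tray corners are clear.

```bash
python3 - <<'E'
from h import *
T=cams.get_image("top");S=cams.get_image("side")
for p in((282.5,199.5),(329,199.5)):print("bar top",onz(T,*p,157).round(1))
for p in((300,185.5),(341,172.5)):print("bar side",onz(S,*p,157).round(1))
print(tri(T,(282.5,199.5),S,(341,172.5)),tri(T,(329,199.5),S,(300,185.5)))
f=lambda p:(p[0]/2+190,p[1]/2+140)
print("roof",[onz(T,*f(p),125)[:2].round() for p in((160,26),(312,26),(311,100),(163,100))])
c=[onz(T,*f(p),24)[:2] for p in((398,130),(517,148),(500,270),(378,250))]
print("tray",np.round(c),np.mean(c,0))
# refine: roof+tray via colour mask
g=T["color"].astype(int)
m=((g.min(2)>185)).astype(np.uint8);m[:190]=0;m[:,:370]=0;m[290:]=0;m[:,460:]=0
cs=max(cv2.findContours(m,0,1)[0],key=cv2.contourArea);r=cv2.minAreaRect(cs);print(r,[onz(T,*q,20)[:2].round() for q in cv2.boxPoints(r)])
E
```

```text
bar top [561.  -70.7 157. ]
bar top [ 558.3 -158.1  157. ]
bar side [ 561.5 -154.7  157. ]
bar side [566.8 -72.7 157. ]
(array([561.88055563, -69.94595584, 151.94391511]), np.float64(0.5699488394656743)) (array([ 559.37647221, -156.1183676 ,  155.59930545]), np.float64(4.357634724468507))
roof [array([660., -44.]), array([ 655., -195.]), array([ 581., -191.]), array([585., -46.])]
tray [[ 563. -287.]
 [ 539. -414.]
 [ 411. -387.]
 [ 435. -260.]] [ 487.0794844  -336.90398428]
((411.63427734375, 239.4060516357422), (57.81258773803711, 60.01386642456055), 10.007980346679688) [array([ 438., -258.]), array([ 564., -287.]), array([ 538., -408.]), array([ 413., -377.])]
```

Request:
drive_tool --motion '[{"fingers":0.3,"linear":[0,0,-0.02],"twist":-0.117},{"fingers":0.3,"linear":[0,0,-0.02],"twist":-0.117},{"fingers":0.3,"linear":[0,0,-0.02],"twist":-0.117},{"fingers":0.3,"linear":[0,0,-0.02],"twist":-0.117},{"fingers":0.3,"linear":[0,0,-0.02],"twist":-0.117}]'

```text
clock: 0.62
eef_pos: [161.8, -629.3, 350.7]
tool_rot: [-3.141, -0.0, 0.842]
force: [1.1, -0.0, 0.2]
width: 26.1
gripper_force: 0.0
```

Request:
drive_tool --motion '[{"fingers":0.3,"linear":[0,0,0],"twist":-0.117},{"fingers":0.3,"linear":[0,0,0],"twist":-0.117},{"fingers":0.3,"linear":[0,0,0],"twist":-0.117},{"fingers":0.3,"linear":[0,0,0],"twist":-0.117},{"fingers":0.3,"linear":[0,0,0],"twist":-0.117}]'

```text
clock: 1.03
eef_pos: [161.8, -629.4, 349.8]
tool_rot: [-3.141, -0.0, 1.427]
force: [-0.5, 0.2, -0.4]
width: 25.6
gripper_force: 0.0
```

Request:
drive_tool --motion '[{"fingers":0.3,"linear":[0,0,0],"twist":-0.116},{"fingers":0.3,"linear":[0,0,0],"twist":0}]'

```text
clock: 1.2
eef_pos: [161.7, -629.4, 349.7]
tool_rot: [3.141, -0.001, 1.54]
force: [0.0, 0.0, -0.4]
width: 25.7
gripper_force: 0.0
```

Request:
drive_tool --motion '[{"fingers":0.3,"linear":[0.031,0.0225,0],"twist":0},{"fingers":0.3,"linear":[0.031,0.0225,0],"twist":0},{"fingers":0.3,"linear":[0.031,0.0225,0],"twist":0},{"fingers":0.3,"linear":[0.031,0.0225,0],"twist":0},{"fingers":0.3,"linear":[0.031,0.0225,0],"twist":0}]'

```text
clock: 1.62
eef_pos: [280.2, -476.7, 350.0]
tool_rot: [3.141, -0.0, 1.534]
force: [0.5, 0.3, -0.2]
width: 25.5
gripper_force: 0.0
```

Request:
drive_tool --motion '[{"fingers":0.3,"linear":[0.031,0.0225,0],"twist":0},{"fingers":0.3,"linear":[0.031,0.0225,0],"twist":0},{"fingers":0.3,"linear":[0.031,0.0225,0],"twist":0},{"fingers":0.3,"linear":[0.031,0.0225,0],"twist":0},{"fingers":0.3,"linear":[0.031,0.0225,0],"twist":0}]'

```text
clock: 2.03
eef_pos: [397.8, -325.5, 350.2]
tool_rot: [3.141, 0.0, 1.534]
force: [1.2, -0.0, -1.0]
width: 25.5
gripper_force: 0.0
```

Request:
drive_tool --motion '[{"fingers":0.3,"linear":[0.031,0.0225,0],"twist":0},{"fingers":0.3,"linear":[0.031,0.0225,0],"twist":0},{"fingers":0.3,"linear":[0.031,0.0225,0],"twist":0},{"fingers":0.3,"linear":[0.031,0.0225,0],"twist":0},{"fingers":0.3,"linear":[0.031,0.0225,0],"twist":0}]'

```text
clock: 2.45
eef_pos: [515.4, -174.4, 350.1]
tool_rot: [3.142, 0.0, 1.534]
force: [0.6, -0.2, 0.8]
width: 25.7
gripper_force: 0.0
```

Request:
drive_tool --motion '[{"fingers":0.3,"linear":[0.031,0.0225,0],"twist":0},{"fingers":0.3,"linear":[0.031,0.0225,0],"twist":0},{"fingers":0.3,"linear":[0,0,0],"twist":0}]'

```text
clock: 2.7
eef_pos: [565.7, -106.0, 350.2]
tool_rot: [3.138, -0.007, 1.546]
force: [0.7, 0.7, 0.4]
width: 25.7
gripper_force: 0.0
```

Request:
drive_tool --motion '[{"fingers":0.3,"linear":[-0.007,-0.004,0.03],"twist":0},{"fingers":0.3,"linear":[0,0,0.04],"twist":0},{"fingers":0.3,"linear":[0,0,0.04],"twist":0},{"fingers":0.3,"linear":[0,0,0.03],"twist":0},{"fingers":0.3,"linear":[0,0,0],"twist":0}]'

```text
clock: 3.12
eef_pos: [552.9, -122.3, 204.2]
tool_rot: [-3.13, -0.001, 1.535]
force: [-1.4, -1.2, 0.2]
width: 25.6
gripper_force: 0.0
```

```bash
python3 - <<'E'
from h import *
S=cams.get_image("side");T=cams.get_image("top")
b=S["color"][90:290,220:420];a=T["color"][120:260,220:400]
cv2.imwrite("pics/z1.png",np.hstack([cv2.resize(b,(500,500),interpolation=2)]))
s=monitor.read_state();p=s["eef_pos"];print(p,s["tool_rot"],proj(S,[p,p-[0,0,19]]))
E
```

```text
[ 557.21820432 -122.34135759  209.9318558 ] [-3.14010015e+00 -3.45918738e-04  1.53597544e+00] [[314.60321587 155.70253954]
 [314.66616047 164.00787541]]
```

View pics/z1.png

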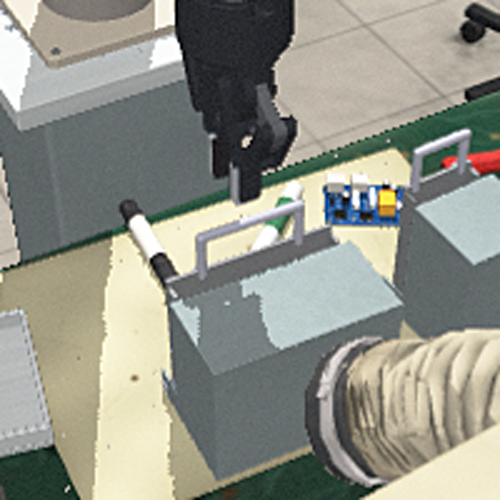

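The fingers straddle the line of the bar just above it. The tips are near zoom (245,200) and the bar runs from (200,240) to (300,207). I'll make a small correction and descend.

Request:
drive_tool --motion '[{"fingers":0.3,"linear":[0.008,0.004,0],"twist":0},{"fingers":0.3,"linear":[0,0,0.02],"twist":0},{"fingers":0.3,"linear":[0,0,0.02],"twist":0},{"fingers":0.3,"linear":[0,0,0.012],"twist":0},{"fingers":0.3,"linear":[0,0,0],"twist":0}]'

```text
clock: 3.63
eef_pos: [562.2, -113.8, 158.3]
tool_rot: [3.141, -0.0, 1.537]
force: [0.1, -0.6, 0.7]
width: 25.9
gripper_force: 0.0
```

Request:
drive_tool --motion '[{"fingers":0.3,"linear":[0,0,0],"twist":0},{"fingers":0.3,"linear":[0,0,0],"twist":0}]'

```text
clock: 3.8
eef_pos: [563.5, -114.2, 160.2]
tool_rot: [3.137, 0.0, 1.538]
force: [0.2, -0.7, -1.2]
width: 25.6
gripper_force: 0.0
```

```bash
python3 - <<'E'
from h import *
S=cams.get_image("side")
cv2.imwrite("pics/z2.png",cv2.resize(S["color"][120:240,250:400],(600,480),interpolation=2))
s=monitor.read_state();print(s["eef_pos"],s["force"],s["tool_rot"])
E
```

```text
[ 563.31726936 -114.29968629  160.07932577] [ 0.51138166 -0.08443872  0.31373025] [3.13767955e+00 3.69943662e-04 1.53751636e+00]
```

View pics/z2.png

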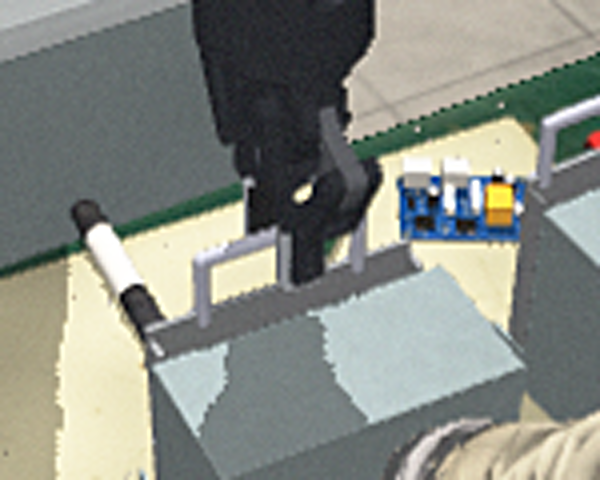

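The bar now lies between the fingers, with the rear fingertip below it at zoom (310,285). I'll pull along the arc.

Request:
drive_tool --motion '[{"fingers":0.3,"linear":[0,-0.011,0.001],"twist":0},{"fingers":0.3,"linear":[0,-0.009,0],"twist":0},{"fingers":0.3,"linear":[0,-0.009,0.001],"twist":0},{"fingers":0.3,"linear":[0,-0.009,0.0015],"twist":0},{"fingers":0.3,"linear":[0,-0.009,0.002],"twist":0}]'

```text
clock: 4.27
eef_pos: [514.8, -112.8, 153.3]
tool_rot: [3.139, 0.0, 1.538]
force: [1.3, 0.3, 1.1]
width: 25.5
gripper_force: 1.0
```

Request:
drive_tool --motion '[{"fingers":0.3,"linear":[0,-0.007,0.002],"twist":0},{"fingers":0.3,"linear":[0,-0.007,0.0023],"twist":0},{"fingers":0.3,"linear":[0,-0.0068,0.0027],"twist":0},{"fingers":0.3,"linear":[0,-0.0065,0.003],"twist":0},{"fingers":0.3,"linear":[0,-0.0063,0.0033],"twist":0}]'

```text
clock: 4.68
eef_pos: [480.5, -111.8, 139.0]
tool_rot: [3.142, 0.0, 1.538]
force: [2.0, 0.5, 0.8]
width: 25.4
gripper_force: 0.8
```

Request:
drive_tool --motion '[{"fingers":0.3,"linear":[0,-0.0062,0.0037],"twist":0},{"fingers":0.3,"linear":[0,-0.006,0.004],"twist":0},{"fingers":0.3,"linear":[0,-0.0059,0.0042],"twist":0},{"fingers":0.3,"linear":[0,-0.0057,0.0045],"twist":0},{"fingers":0.3,"linear":[0,-0.0055,0.0047],"twist":0}]'

```text
clock: 5.1
eef_pos: [451.5, -110.7, 117.6]
tool_rot: [3.141, -0.0, 1.538]
force: [2.9, 0.9, -1.2]
width: 25.8
gripper_force: 1.6
```

Request:
drive_tool --motion '[{"fingers":0.3,"linear":[0,-0.0052,0.0048],"twist":0},{"fingers":0.3,"linear":[0,-0.0049,0.005],"twist":0},{"fingers":0.3,"linear":[0,-0.0046,0.0055],"twist":0},{"fingers":0.3,"linear":[0,-0.0044,0.0055],"twist":0},{"fingers":0.3,"linear":[0,-0.0041,0.0055],"twist":0}]'

```text
clock: 5.52
eef_pos: [429.9, -109.8, 91.4]
tool_rot: [3.138, -0.001, 1.538]
force: [6.9, 0.9, -2.6]
width: 25.9
gripper_force: 3.4
```

Request:
drive_tool --motion '[{"fingers":0.3,"linear":[0,-0.004,0.0055],"twist":0},{"fingers":0.3,"linear":[0,-0.0036,0.0055],"twist":0},{"fingers":0.3,"linear":[0,-0.003,0.005],"twist":0},{"fingers":0.3,"linear":[0,-0.002,0.002],"twist":0},{"fingers":0.3,"linear":[0,0,0],"twist":0}]'

```text
clock: 5.93
eef_pos: [420.9, -109.4, 74.2]
tool_rot: [3.132, -0.001, 1.539]
force: [10.3, -0.3, -1.1]
width: 25.3
gripper_force: 5.1
```

Request:
drive_tool --motion '[{"fingers":0.3,"linear":[0,-0.002,0],"twist":0},{"fingers":0.3,"linear":[0,-0.002,0],"twist":0},{"fingers":0.3,"linear":[0,0,0],"twist":0}]'

```text
clock: 6.18
eef_pos: [420.8, -109.4, 74.4]
tool_rot: [3.125, -0.002, 1.538]
force: [16.9, -1.1, -9.4]
width: 25.7
gripper_force: 8.3
```

Request:
drive_tool --motion '[{"fingers":0.3,"linear":[0,0.006,0],"twist":0},{"fingers":0.3,"linear":[0,0.003,-0.01],"twist":0},{"fingers":0.3,"linear":[0,0,-0.02],"twist":0},{"fingers":0.3,"linear":[0,0,-0.03],"twist":0},{"fingers":0.3,"linear":[0,0,-0.04],"twist":0}]'

```text
clock: 6.6
eef_pos: [417.2, -109.7, 172.6]
tool_rot: [-3.132, -0.001, 1.538]
force: [1.3, -0.6, -0.5]
width: 25.7
gripper_force: 0.0
```

Request:
drive_tool --motion '[{"fingers":1,"linear":[0,0,-0.035],"twist":0.121},{"fingers":1,"linear":[0,0,-0.035],"twist":0.121},{"fingers":1,"linear":[0,0,0],"twist":0.121},{"fingers":1,"linear":[0,0,0],"twist":0.121},{"fingers":1,"linear":[0,0,0],"twist":0.121}]'

```text
clock: 7.02
eef_pos: [419.0, -110.3, 243.7]
tool_rot: [-3.14, 0.002, 0.925]
force: [0.2, 0.6, 0.0]
width: 83.8
gripper_force: 0.0
```

Request:
drive_tool --motion '[{"fingers":1,"linear":[0,0,0],"twist":0.121},{"fingers":1,"linear":[0,0,0],"twist":0.121},{"fingers":1,"linear":[0,0,0],"twist":0.121},{"fingers":1,"linear":[0,0,0],"twist":0.121},{"fingers":1,"linear":[0,0,0],"twist":0.121}]'

```text
clock: 7.43
eef_pos: [418.6, -110.0, 242.8]
tool_rot: [-3.14, 0.005, 0.321]
force: [0.0, 0.4, -0.4]
width: 85.3
gripper_force: 0.0
```

Request:
drive_tool --motion '[{"fingers":1,"linear":[0,0,0],"twist":0.121},{"fingers":1,"linear":[0,0,0],"twist":0.121},{"fingers":1,"linear":[0,0,0],"twist":0.119},{"fingers":1,"linear":[-0.03,0.03,0],"twist":0},{"fingers":1,"linear":[0,0.04,0],"twist":0}]'

```text
clock: 7.85
eef_pos: [382.4, -174.2, 242.2]
tool_rot: [-3.138, 0.011, -0.027]
force: [-1.1, 0.1, -0.3]
width: 85.4
gripper_force: 0.0
```

```bash
python3 - <<'E'
from h import *
S=cams.get_image("side");T=cams.get_image("top");cv2.imwrite("pics/t3.png",T["color"]);cv2.imwrite("pics/s3.png",S["color"])
cv2.imwrite("pics/z3.png",np.hstack([cv2.resize(S["color"][120:260,230:370],(400,400),interpolation=2),cv2.resize(T["color"][150:290,240:380],(400,400),interpolation=2)]))
s=monitor.read_state();print(s["eef_pos"],s["force"],s["tool_rot"],s["clock"])
E
```

```text
[ 385.86971053 -183.43637665  243.09472529] [0.50962346 0.53198008 0.30744738] [ 3.13895466  0.00385164 -0.04250084] 7.95
```

View pics/z3.png

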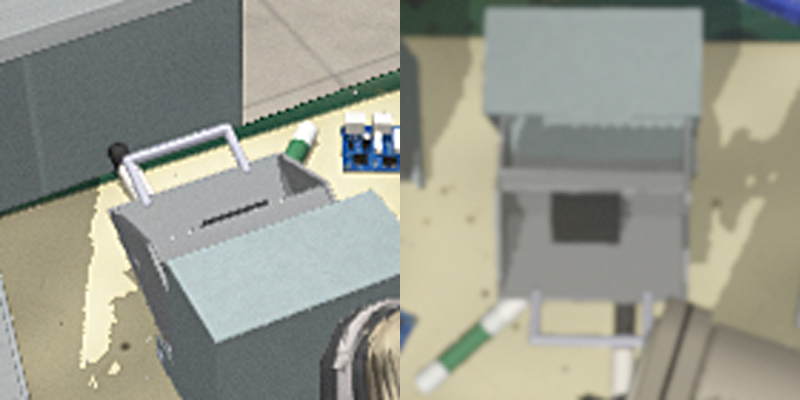

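The bin is fully open. The heatsink lies in the corner of floor and front wall, at about px (305,226) in the top view. I'll measure it with a mask.

```bash
python3 - <<'E'
from h import *
T=cams.get_image("top");g=T["color"]
h=cv2.cvtColor(g,cv2.COLOR_BGR2GRAY)[208:246,282:338]
m=(h<78).astype(np.uint8)
c=max(cv2.findContours(m,0,1)[0],key=cv2.contourArea);r=cv2.minAreaRect(c);print(h[18,::4],r,cv2.contourArea(c))
cx,cy=r[0][0]+282,r[0][1]+208
print("hs",onz(T,cx,cy,55),[onz(T,q[0]+282,q[1]+208,60)[:2].round(1) for q in cv2.boxPoints(r)])
f=lambda x,y:((x-400)/2.857+240,y/2.857+150)
print("bar",onz(T,*f(531,341),71),onz(T,*f(656,343),71))
print("wall sides",onz(T,*f(500,220),60),onz(T,*f(688,220),60))
E
```

```text
[119 147 146  70  71  69  70  68  69 111 143 144 143 142] ((23.0, 17.5), (15.0, 22.0), 90.0) 316.5
hs [ 520.63941075 -106.96944711   55.        ] [array([536.4, -84.7]), array([ 535.1, -130.4]), array([ 504. , -129.6]), array([505.3, -84.1])]
bar [431.33233055 -67.01008181  71.        ] [ 427.65004851 -155.29498994   71.        ]
wall sides [518.80748517 -44.8928957   60.        ] [ 514.89772808 -181.10782984   60.        ]
```

```bash
python3 - <<'E'
from h import *
S=cv2.imread("pics/s3.png");T=cv2.imread("pics/t3.png")
cv2.imwrite("pics/z4.png",np.hstack([cv2.resize(S[160:240,265:350],None,fx=4.7,fy=5,interpolation=2),cv2.resize(T[180:260,270:350],(400,400),interpolation=2)]))
E
```

```text
(no output)
```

View pics/z4.png

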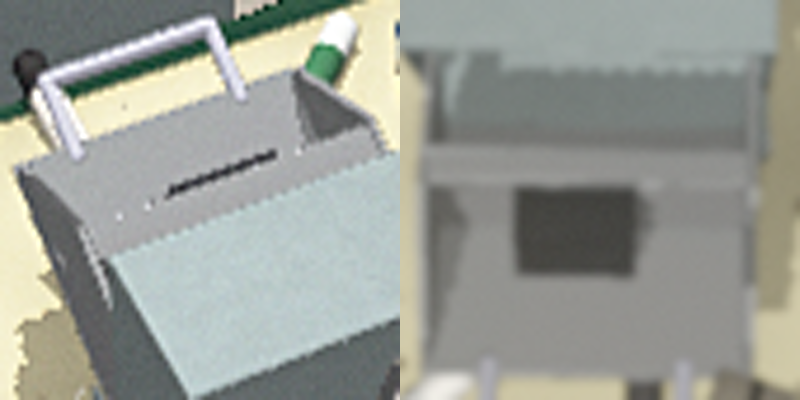

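```bash
python3 - <<'E'
from h import *
T=cams.get_image("top");S=cams.get_image("side")
for r in(216.6,209.5):
  print(tri(T,(275,r),S,(343.7,185)),tri(T,(340.4,r),S,(283.1,205.6)))
  for z in(80,95,110):print(r,z,onz(T,308,r,z)[:2].round(),end=' ')
E
```

```text
(array([537.38181171, -47.65841079,  89.89311439]), np.float64(1.934238835199896)) (array([ 533.15549551, -179.30315085,   92.2946447 ]), np.float64(1.785389070215163))
216.6 80 [ 536. -115.] 216.6 95 [ 534. -115.] 216.6 110 [ 533. -116.] (array([548.98299054, -51.81479355, 101.93925039]), np.float64(3.7689235389642013)) (array([ 545.01392645, -181.69235676,  104.41350351]), np.float64(3.0258728795250605))
209.5 80 [ 551. -115.] 209.5 95 [ 549. -116.] 209.5 110 [ 547. -116.]
```

The rear wall edge is at about x 535, z 91, so the approach clears it. On lift-out the tool must drift in −x to stay clear of that edge.

Request:
drive_tool --motion '[{"fingers":0.77,"linear":[0.0316,-0.0205,0],"twist":0},{"fingers":0.77,"linear":[0.0316,-0.0205,0],"twist":0},{"fingers":0.77,"linear":[0.0316,-0.0205,0],"twist":0},{"fingers":0.77,"linear":[0.0316,-0.0205,0],"twist":0},{"fingers":0.77,"linear":[0,0,0.03],"twist":0}]'

```text
clock: 8.52
eef_pos: [528.9, -93.4, 217.6]
tool_rot: [-3.139, -0.017, -0.024]
force: [2.2, -0.1, -0.3]
width: 65.8
gripper_force: 0.0
```

Request:
drive_tool --motion '[{"fingers":0.77,"linear":[0,0,0.035],"twist":0},{"fingers":0.77,"linear":[0,0,0.035],"twist":0},{"fingers":0.77,"linear":[0,0,0.01],"twist":0},{"fingers":0.77,"linear":[0,0,0],"twist":0},{"fingers":0.77,"linear":[0,0,0],"twist":0}]'

```text
clock: 8.93
eef_pos: [518.4, -99.8, 134.1]
tool_rot: [-3.141, 0.001, -0.032]
force: [0.5, 0.1, 1.4]
width: 65.7
gripper_force: 0.0
```

Request:
drive_tool --motion '[{"fingers":0.77,"linear":[0,0,0],"twist":0},{"fingers":0.77,"linear":[0,0,0],"twist":0}]'

```text
clock: 9.1
eef_pos: [519.7, -100.6, 135.8]
tool_rot: [3.141, -0.004, -0.033]
force: [-0.4, 0.2, 0.0]
width: 65.7
gripper_force: 0.0
```

Request:
drive_tool --motion '[{"fingers":0.77,"linear":[-0.004,0.0065,0.007],"twist":0},{"fingers":0.77,"linear":[0,0,0.015],"twist":0},{"fingers":0.77,"linear":[0,0,0.015],"twist":0},{"fingers":0.77,"linear":[0,0,0],"twist":0},{"fingers":0.77,"linear":[0,0,0],"twist":0}]'

```text
clock: 9.52
eef_pos: [513.6, -107.3, 96.8]
tool_rot: [3.142, 0.001, -0.034]
force: [-0.1, -0.2, 0.2]
width: 65.9
gripper_force: 0.0
```

Request:
drive_tool --motion '[{"fingers":0.77,"linear":[0,0,0.01],"twist":0},{"fingers":0.77,"linear":[0,0,0.01],"twist":0},{"fingers":0.77,"linear":[0,0,0.008],"twist":0},{"fingers":0.77,"linear":[0,0,0],"twist":0},{"fingers":0.77,"linear":[0,0,0],"twist":0}]'

```text
clock: 9.93
eef_pos: [513.7, -106.7, 68.2]
tool_rot: [-3.141, 0.001, -0.033]
force: [-0.4, 0.3, -0.5]
width: 66.1
gripper_force: 0.0
```

No contact so far. Closing the fingers now.

Request:
drive_tool --motion '[{"fingers":0.5,"linear":[0,0,0],"twist":0},{"fingers":0.5,"linear":[0,0,0],"twist":0},{"fingers":0.4,"linear":[0,0,0],"twist":0},{"fingers":0.4,"linear":[0,0,0],"twist":0},{"fingers":0.4,"linear":[0,0,0],"twist":0}]'

```text
clock: 10.35
eef_pos: [514.3, -106.9, 69.4]
tool_rot: [3.141, -0.001, -0.033]
force: [-2.1, -0.3, 6.3]
width: 48.4
gripper_force: 62.0
```

Request:
drive_tool --motion '[{"fingers":0.4,"linear":[-0.002,0,-0.004],"twist":0},{"fingers":0.4,"linear":[-0.004,0,-0.008],"twist":0},{"fingers":0.4,"linear":[-0.005,0,-0.01],"twist":0},{"fingers":0.4,"linear":[-0.005,0,-0.01],"twist":0},{"fingers":0.4,"linear":[-0.005,0,-0.01],"twist":0}]'

```text
clock: 10.77
eef_pos: [492.5, -106.2, 112.0]
tool_rot: [3.141, -0.0, -0.033]
force: [-0.0, -0.2, -1.3]
width: 48.4
gripper_force: 62.0
```

Request:
drive_tool --motion '[{"fingers":0.4,"linear":[-0.005,0,-0.015],"twist":0},{"fingers":0.4,"linear":[-0.005,0,-0.02],"twist":0},{"fingers":0.4,"linear":[0,0,-0.03],"twist":0},{"fingers":0.4,"linear":[0,0,-0.03],"twist":0},{"fingers":0.4,"linear":[0,0,-0.02],"twist":0}]'

```text
clock: 11.18
eef_pos: [483.3, -105.9, 229.2]
tool_rot: [3.141, -0.003, -0.033]
force: [0.2, -0.1, -1.4]
width: 48.6
gripper_force: 62.1
```

```bash
python3 - <<'E'
from h import *
S=cams.get_image("side");T=cams.get_image("top")
cv2.imwrite("pics/z5.png",np.hstack([cv2.resize(S["color"][80:240,230:390],(400,400),interpolation=2),cv2.resize(T["color"][140:300,240:400],(400,400),interpolation=2)]))
s=monitor.read_state();print(s["eef_pos"],s["force"],s["tool_rot"],s["clock"],s["gripper_force"],s["width"])
E
```

```text
[ 484.98204259 -106.26043898  230.0315092 ] [ 0.4489099  -0.14142477 -1.47355855] [ 3.14033371 -0.00813895 -0.03350511] 11.2833 62.10659936070442 48.71885926515033
```

View pics/z5.png

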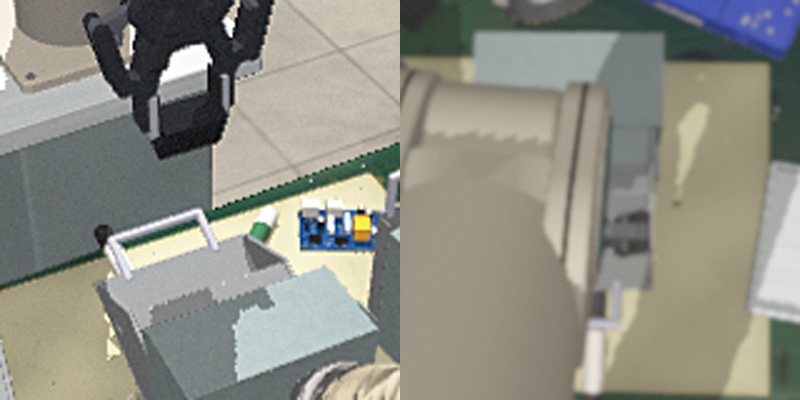

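The heatsink is held between the pads at about (185,130) in the side crop, and the bin stayed open. I'll move over the tray.

Request:
drive_tool --motion '[{"fingers":0.4,"linear":[0.001,0.02,0],"twist":0},{"fingers":0.4,"linear":[0.001,0.03,0],"twist":0},{"fingers":0.4,"linear":[0.001,0.035,0],"twist":0},{"fingers":0.4,"linear":[0.001,0.035,0],"twist":0},{"fingers":0.4,"linear":[0.001,0.035,0],"twist":0}]'

```text
clock: 11.7
eef_pos: [481.9, -261.9, 225.4]
tool_rot: [-3.141, 0.001, -0.033]
force: [0.2, -0.2, -1.9]
width: 48.1
gripper_force: 62.1
```

Request:
drive_tool --motion '[{"fingers":0.4,"linear":[0.001,0.035,0],"twist":0},{"fingers":0.4,"linear":[0,0.025,0],"twist":0},{"fingers":0.4,"linear":[0,0.014,0],"twist":0},{"fingers":0.4,"linear":[0,0,0],"twist":0.088},{"fingers":0.4,"linear":[0,0,0],"twist":0.088}]'

```text
clock: 12.12
eef_pos: [480.5, -335.1, 225.1]
tool_rot: [-3.14, 0.002, -0.215]
force: [-0.4, 0.5, -0.8]
width: 48.5
gripper_force: 62.2
```

Request:
drive_tool --motion '[{"fingers":0.4,"linear":[0,0,0.03],"twist":0},{"fingers":0.4,"linear":[0,0,0.04],"twist":0},{"fingers":0.4,"linear":[0,0,0.03],"twist":0},{"fingers":0.4,"linear":[0,0,0],"twist":0},{"fingers":0.4,"linear":[0,0,0],"twist":0}]'

```text
clock: 12.53
eef_pos: [480.5, -333.1, 124.6]
tool_rot: [-3.139, 0.004, -0.208]
force: [0.7, -0.3, -0.7]
width: 48.3
gripper_force: 62.5
```

```bash
python3 - <<'E'
from h import *
S=cams.get_image("side")
cv2.imwrite("pics/z6.png",cv2.resize(S["color"][130:290,130:290],(560,560),interpolation=2))
s=monitor.read_state();print(s["eef_pos"],s["force"],s["tool_rot"],s["clock"],s["gripper_force"],s["width"])
for p in((167,227),(228,214),(242,271),(172,283)):print(onz(S,*p,24).round())
E
```

```text
[ 481.91474473 -334.29040977  126.39322153] [-0.7282612   0.09103762 -1.2351023 ] [-3.14109487e+00  5.91116754e-05 -2.08524449e-01] 12.5833 62.52567172050476 47.9058848231586
[ 413. -386.   24.]
[ 438. -263.   24.]
[ 588. -294.   24.]
[ 552. -418.   24.]
```

View pics/z6.png

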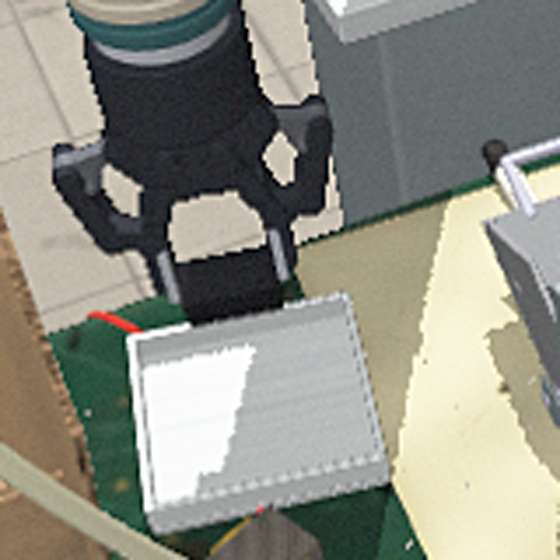

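The heatsink is held above the tray, which is well aligned. Descending.

Request:
drive_tool --motion '[{"fingers":0.4,"linear":[0.002,0,0.02],"twist":0},{"fingers":0.4,"linear":[0.002,0,0.025],"twist":0},{"fingers":0.4,"linear":[0,0,0.02],"twist":0},{"fingers":0.4,"linear":[0,0,0.005],"twist":0},{"fingers":0.4,"linear":[0,0,0],"twist":0}]'

```text
clock: 13.0
eef_pos: [485.9, -335.7, 56.5]
tool_rot: [-3.142, -0.0, -0.209]
force: [-0.1, -0.3, -0.3]
width: 48.1
gripper_force: 62.6
```

Request:
drive_tool --motion '[{"fingers":0.4,"linear":[0,0,0.003],"twist":0},{"fingers":0.4,"linear":[0,0,0.003],"twist":0},{"fingers":0.4,"linear":[0,0,0],"twist":0},{"fingers":0.4,"linear":[0,0,0],"twist":0}]'

```text
clock: 13.33
eef_pos: [485.9, -336.0, 50.7]
tool_rot: [3.141, -0.001, -0.209]
force: [-0.2, 1.0, -0.8]
width: 48.5
gripper_force: 62.6
```

Request:
drive_tool --motion '[{"fingers":0.4,"linear":[0,0,0.002],"twist":0},{"fingers":0.4,"linear":[0,0,0.002],"twist":0},{"fingers":0.4,"linear":[0,0,0],"twist":0},{"fingers":0.4,"linear":[0,0,0],"twist":0}]'

```text
clock: 13.67
eef_pos: [485.4, -335.6, 45.7]
tool_rot: [-3.141, 0.0, -0.209]
force: [0.5, 0.4, -1.0]
width: 48.4
gripper_force: 62.6
```

Request:
drive_tool --motion '[{"fingers":0.4,"linear":[0,0,0.002],"twist":0},{"fingers":0.4,"linear":[0,0,0],"twist":0},{"fingers":0.4,"linear":[0,0,0],"twist":0}]'

```text
clock: 13.92
eef_pos: [485.6, -335.8, 44.9]
tool_rot: [3.141, -0.0, -0.209]
force: [-2.4, 1.0, 8.4]
width: 48.2
gripper_force: 63.7
```

It has touched the tray floor. Opening the fingers slowly.

Request:
drive_tool --motion '[{"fingers":0.62,"linear":[0,0,0],"twist":0},{"fingers":0.65,"linear":[0,0,0],"twist":0},{"fingers":0.7,"linear":[0,0,0],"twist":0},{"fingers":0.75,"linear":[0,0,0],"twist":0},{"fingers":0.75,"linear":[0,0,0],"twist":0}]'

```text
clock: 14.33
eef_pos: [485.5, -335.7, 43.7]
tool_rot: [-3.142, 0.0, -0.209]
force: [0.5, -0.0, -0.6]
width: 63.9
gripper_force: 0.0
```

Request:
drive_tool --motion '[{"fingers":0.75,"linear":[0,0,-0.01],"twist":0},{"fingers":0.75,"linear":[0,0,-0.03],"twist":0},{"fingers":0.75,"linear":[0,0,-0.04],"twist":0},{"fingers":0.75,"linear":[0,0,-0.04],"twist":0},{"fingers":0.75,"linear":[0,0,-0.03],"twist":0}]'

```text
clock: 14.75
eef_pos: [486.1, -336.1, 197.6]
tool_rot: [3.141, -0.003, -0.209]
force: [1.1, -0.5, 0.0]
width: 64.1
gripper_force: 0.0
```

Request:
drive_tool --motion '[{"fingers":0.75,"linear":[0,0,-0.03],"twist":0},{"fingers":0.75,"linear":[0,0,-0.02],"twist":0},{"fingers":0.75,"linear":[0,0,0],"twist":0},{"fingers":0.75,"linear":[0,0,0],"twist":0},{"fingers":0.75,"linear":[0,0,0],"twist":0}]'

```text
clock: 15.17
eef_pos: [484.9, -335.3, 243.5]
tool_rot: [-3.141, 0.001, -0.209]
force: [-1.0, -0.5, -1.6]
width: 64.2
gripper_force: 0.0
```

```bash
python3 - <<'E'
from h import *
S=cams.get_image("side")
cv2.imwrite("pics/z7.png",cv2.resize(S["color"][130:290,140:380],(780,520),interpolation=2))
g=cv2.cvtColor(S["color"],cv2.COLOR_BGR2GRAY)[215:280,170:240];m=(g<60).astype(np.uint8)
c=max(cv2.findContours(m,0,1)[0],key=cv2.contourArea);r=cv2.minAreaRect(c);print(r,onz(S,r[0][0]+170,r[0][1]+215,24))
s=monitor.read_state();print(s["eef_pos"],s["force"],s["clock"],s["gripper_force"],s["width"])
E
```

```text
((31.831707000732422, 24.714635848999023), (20.044952392578125, 25.632394790649414), 77.90524291992188) [ 479.04813587 -334.34828074   24.        ]
[ 484.72040206 -335.18454621  242.88243731] [-0.44970035  0.67084024  0.09279683] 15.2167 0.0 64.2574009360537
```

View pics/z7.png

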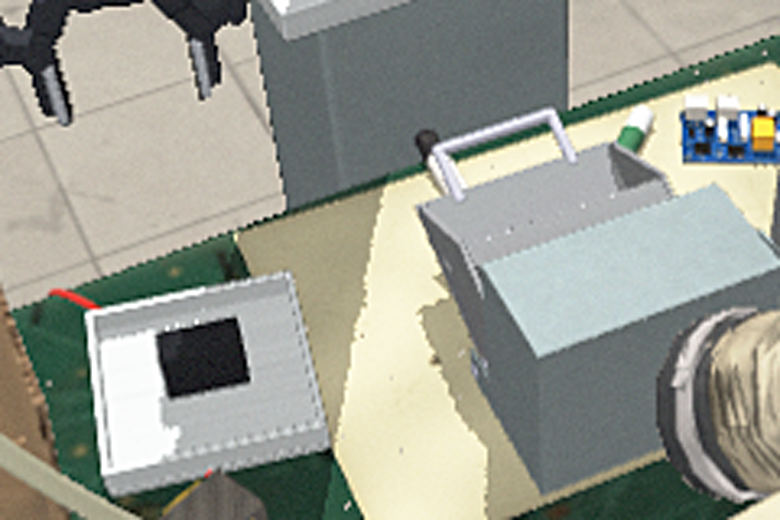

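The heatsink is at rest near the tray's centre at crop (203,357), the bin is still open, and the gripper is clear. Handing in.

```bash
python3 -c "
from cell import ctrl
print(ctrl.finish_job())"
```

```text
the job is handed in; nothing more can be done
None
```

I tipped the wide bin fully open and set the heatsink gently in the tray near its centre. I left the bin open and handed the job in at about 15 s; no verdict was returned.

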